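# Zero the coaxial control of a dosing pump

## Task

Zero the dosing pump before the next batch of tubes: on the white box that carries the two-tier control (a narrow fine knob standing on top of a wide coarse knob), first turn the wide lower knob until its white line points along the long index line on the panel, then turn the narrow upper knob until its white line points the same way, keeping the lower one on its mark, and let go. The similar box with a single wide knob is the tube mixer: leave its knob as it is.

Things in the scene. Friction and masses are not known exactly. Their poses are not given: they have to be found in the camera images.
- pair (a point): Point on the vertical axis of the pump's two coaxial knobs, on its flat top panel, 70 mm above the table. z up; x points along the long dark index line (36 to 60 mm from the axis; the other ticks are short). The pump: fixed white box, 200 (x) by 140 mm, centre 30 mm along +x; a steel roller head (54 mm wide, 20 high) is 96 mm along +x. Left or right of a similar mixer, yaw within 0.4 rad.
- coarse (a joint): Wide lower knob of the pair: black, round, fluted, 60 mm in diameter (62 at the foot), 0 to 32 mm above the panel; white radial line on top. Value: angle in rad from the index line to its line, anticlockwise from above; 0 = on it. Starts at 0.7 to 1.35 (turn clockwise). Stops at +-2.2; 0.06 N m of friction holds it. Turns independently of the fine knob.
- fine (a joint): Narrow upper knob on the same axis: black, round, fluted, 26 mm in diameter, 32 to 62 mm above the panel; white line from the centre of its top to the rim. Value as for the coarse knob; 0 = along the index line. Starts at -1.35 to -0.7 (turn anticlockwise). Stops at +-2.2; 0.03 N m of friction holds it. Turns independently of the coarse knob.
- mixer_knob (a joint): The single wide black knob (60 mm in diameter, 32 mm high, nothing on top) on the tube mixer, a white box of the same size with a round grey tube cup. Angle in rad, 0 at the start, anticlockwise positive; to be left alone.

How it is judged:
By the outcome, as a careful person would: the job done as asked, in the order asked, and still so for the second after the job is handed in, with the robot touching nothing.
It also fails if it takes over 48 s, if anything falls off the work surface, if the arm or the gripper's body presses on something with over 40 N, if the wrist force passes 120 N, or if a joint passes its speed limit or range.

## Robot

A 7-joint arm with a two-finger parallel gripper is mounted at the origin on the work surface. World frame = base frame: x ahead of the robot, y to its left, z up, the work surface at z = 0. Lengths are in m, angles in degrees, forces in N, time in s.
With the tool pointing down it reaches from about 0.425 to 0.8 m from the base axis. Payload 8.3 kg.
Tool frame: the origin (TCP) lies midway between the tips of the shut fingers; the grasp point (between the pads) lies 19 mm behind it; y points along the fingers, x is the direction in which the jaws open and shut, and the axes are right-handed (so a half turn about y gives the same grasp; the last joint's range is limited). The gripper opens to 85 mm and grips with 20 to 120 N. Pads are 22 mm wide; open, the fingers measure 114 mm over their backs; the gripper's body (76 mm by 85 mm) begins 54 mm behind the grasp point. The pads swing forward as they close: fully open they stand 13 mm farther back than shut.
Start: joints at [-67.832, 21.967, 0.94, 78.501, -0.361, 79.538, -2.664], TCP at [0.272, 0.563, 0.231] pointing down, gripper open.
Joint ranges: [-169.22, 169.22], [-14.56, 117.87], [-87.37, 89.26], [10.42, 133.3], [-82.24, 262.24], [0.94, 117.77], [-172.7, 172.7]. Speed limits (degrees/s): [136.94, 136.94, 172.46, 172.46, 180, 180, 180].

## Interface

Orientations are given as a 3x3 rotation matrix whose columns are the frame's x, y, z axes.
In Python, from cell import readout, optics, workorder gives the robot as it stands.
- The arm moves only by the tool play_rows, never from a script. Its argument "targets" is a list of rows, each an object with "xyz": the shift along the world's x, y, z in cm, a list of three; "turn": the turn, a rotation vector about the world's x, y, z in rad, a list of three; "hand": the finger opening in cm, from 0 to 8.54. A call has 1 to 20 rows; each row is the pose to reach, as a shift and turn from the pose commanded when the call began; what a row does not reach only later rows make up. A row lasts 1/12 s, in which the tool goes at most 41.7 mm and 7.16 degrees, less where a joint would pass 70% of its speed; a pose out of reach is approached as far as the arm can. A call with a gripper value outside its range is refused whole. The fingers move at their own pace and stop on an object; "force" is the grip in N (left out, the last holds). Time passes only in rows, so rows that repeat a pose let the fingers close. It gives the time, the measured TCP pose, the force and the opening at its end, in the units of the state.
- readout.get_obs(): the state, without advancing time (a new reading comes with each control period).
- optics.grab_frame(name): name is "scene" or "top"; returns (picture, depth): 384x512x3 uint8, red, green, blue; 384x512 float32, m along the optical axis (not along the pixel's ray), 0 where there is no reading.
- optics.camera_info(name): a dict with "fov_y" (degrees; the focal length in pixels is half the picture's height over the tangent of half this angle, whatever the lens; pixels are square), "cx", "cy" (the principal point, pixels), "pose" (4x4, takes a point from camera to world coordinates). Camera axes: x right, y up, looking along -z (the intrinsics and any distortion apply to the point x, -y, -z); pixel columns grow to the right and rows downward; lengths in m; the calibration is good to about 2 mm. A picture is of the moment at which its call begins. camera_info takes no time and is no camera call.
- workorder.hand_in(): hands the job in, once; it reports no verdict.
The state is a dict: "t": time; "joint_pos": joint angles; "joint_vel": joint speeds; "joint_efforts": joint torques, N m; "tcp_pos": TCP position; "eef_rot": TCP orientation; "force": force on the tool from outside, world axes, zero at the start; "wrist_torque": the same for the moment, N m; "finger_gap": opening from 0.0 (shut) to 1.0 (fully open).
Only numpy, scipy, OpenCV 4.12 (cv2) and the standard library are available. Lean on these libraries where they do the work, as an engineer would, in place of code of your own. Each camera call takes 0.05 s, during which the arm holds its last target. There are 200 camera calls.

## Working session

There is one attempt and no reset: what is moved stays moved. The work goes in short steps, Python scripts to look and compute and a tool call to move; the robot and the scene stay as the last step left them, time stands still between calls to the robot, and variables do not carry over. Pictures are saved under pics/ and viewed, about 8 in all and at most 12, crops included, and the job is handed in when it is done.

Besides the shell and the picture viewer there is one more tool, called after "Emit:" in YAML: its name, and indented under it one key for each argument. play_rows: Moves the arm, as the interface text tells. Its arguments: {"type":"object","properties":{"targets":{"type":"array","items":{"type":"object","properties":{"xyz":{"type":"array","items":{"type":"number"}},"turn":{"type":"array","items":{"type":"number"}},"hand":{"type":"number"}}}},"force":{"type":"number"}},"required":["targets"]}

```bash
mkdir -p pics; python3 - <<'E'
from cell import readout, optics
import cv2,numpy as np
o=readout.get_obs();print({k:np.round(v,3).tolist() for k,v in o.items()})
for n in("top","scene"):
    p,d=optics.grab_frame(n);cv2.imwrite(f'pics/{n}0.png',p[...,::-1]);np.save(f'{n}0.npy',d)
    i=optics.camera_info(n);print(n,i)
E
```

```text
{'t': 0.0, 'joint_pos': [-67.831, 22.017, 0.939, 78.564, -0.362, 79.534, -2.663], 'joint_vel': [-0.08, -0.09, -0.04, -0.046, 0.013, -0.028, 0.058], 'joint_efforts': [-0.001, -62.759, 0.844, -37.183, 0.017, 0.014, 0.0], 'tcp_pos': [0.272, 0.562, 0.23], 'eef_rot': [[0.435, -0.001, -0.901], [0.901, -0.002, 0.435], [-0.002, -1.0, -0.0]], 'force': [0.315, -0.216, 1.065], 'wrist_torque': [-0.014, -0.004, -0.005], 'finger_gap': 1.001}
top {'fov_y': 48.255034086670406, 'cx': 250.71976383906187, 'cy': 183.30367065995193, 'pose': array([[ 0.01093912,  0.987771  , -0.15552746,  0.39879883],
       [-0.99981994,  0.00839282, -0.01701928, -0.0141895 ],
       [-0.01550584,  0.15568563,  0.98768495,  1.05923508],
       [ 0.        ,  0.        ,  0.        ,  1.        ]])}
scene {'fov_y': 53.0642099190769, 'cx': 252.3396993646126, 'cy': 191.9307960341633, 'pose': array([[ 0.56903416, -0.63791835,  0.51890299,  0.87741831],
       [ 0.82225538,  0.4489298 , -0.34979726, -0.25523169],
       [-0.00980893,  0.62571736,  0.77998818,  0.64418811],
       [ 0.        ,  0.        ,  0.        ,  1.        ]])}
```

View pics/top0.png

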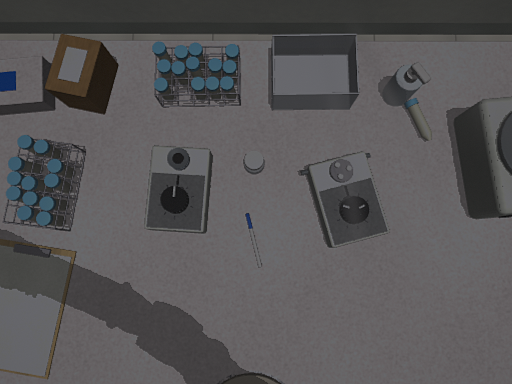

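The top view shows two boxes: the left one (knob at 175,199) has a dark cup, and the right one (knob about 354,209) has a roller-like head at (341,170). I'll look closer at both.

```bash
python3 - <<'E'
import cv2,numpy as np
a=cv2.imread('pics/top0.png');b=cv2.imread('pics/scene0.png')
f=lambda c,s:np.clip(255*(cv2.resize(c,s,interpolation=cv2.INTER_CUBIC)/255.)**.55,0,255).astype('uint8')
cv2.imwrite('pics/c1.png',np.hstack([f(a[145:255,300:400],(500,550)),f(a[140:240,140:220][:, :60],(300,550))]))
cv2.imwrite('pics/s1.png',f(b,(768,576)))
E
```

```text
(no output)
```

View pics/c1.png

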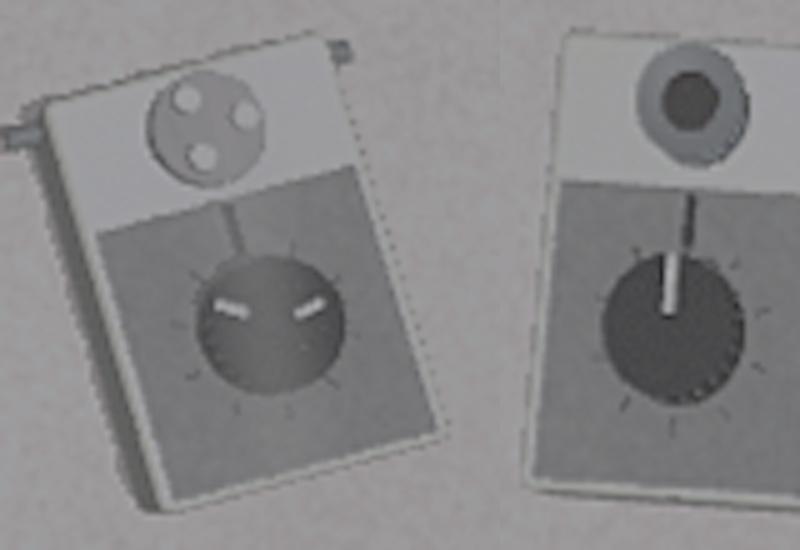

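View pics/s1.png

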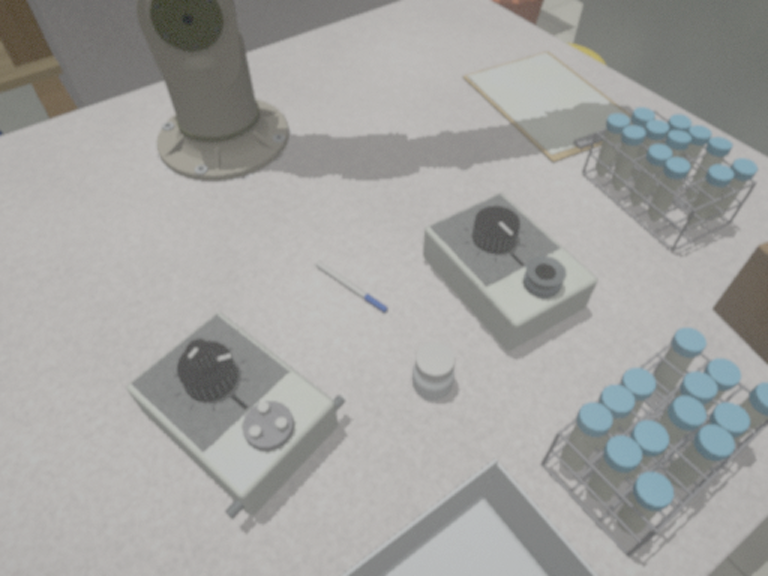

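The right box is the pump. In the crop, the coarse line is left of the index at about (231,308) and the fine line right of it at about (310,308). The left box is the mixer. Next I'll measure from depth.

```bash
cat >h.py <<'E'
import cv2,numpy as np
from cell import readout,optics
def cloud(d,n):
    i=optics.camera_info(n);f=192/np.tan(np.radians(i['fov_y']/2))
    v,u=np.mgrid[:384,:512]
    P=np.stack([(u-i['cx'])/f*d,-(v-i['cy'])/f*d,-d],-1)
    return P@i['pose'][:3,:3].T+i['pose'][:3,3]
def proj(X,n):
    i=optics.camera_info(n);f=192/np.tan(np.radians(i['fov_y']/2));T=np.linalg.inv(i['pose'])
    p=np.asarray(X)@T[:3,:3].T+T[:3,3];return np.stack([i['cx']+f*p[...,0]/-p[...,2],i['cy']-f*p[...,1]/-p[...,2]],-1)
def topdown(p,n,c,z,half=.04,s=4000):
    "rectified view of the plane z, centre c: up = +x world, right = -y"
    k=int(2*half*s);g=(np.arange(k)-k/2)/s;dy,dx=np.meshgrid(-g,-g)
    X=np.stack([c[0]+dx,c[1]+dy,np.full_like(dx,z)],-1)
    m=proj(X,n).astype('float32');return cv2.remap(p,m[...,0],m[...,1],cv2.INTER_CUBIC)
E
python3 - <<'E'
from h import *
for n,box in(("top",(140,255,295,400)),):
    d=np.load(n+'0.npy');p=cv2.imread(f'pics/{n}0.png');P=cloud(d,n);P=P[box[0]:box[1],box[2]:box[3]];g=p[box[0]:box[1],box[2]:box[3]].mean(-1)
    z=P[...,2];print(np.histogram(z,np.arange(-.02,.15,.01)))
    m=(z>.06)&(z<.08);r=cv2.minAreaRect(P[m][:,:2].astype('float32')*1000);print('box',r)
    for a,b in((.095,.11),(.123,.145)):
        m=(z>a)&(z<b);q=P[m][:,:2].astype('float32')*1000;print(len(q),cv2.minEnclosingCircle(q),P[m].mean(0))
        w=m&(g>np.percentile(g[m],88));print(np.round(P[w]*1000),g[w].round())
E
```

```text
(array([   0, 3666, 2916,   39,   52,   51,  107,   56, 2217, 1955,  360,
        108,  360,   10,   32,   96]), array([-0.02, -0.01,  0.  ,  0.01,  0.02,  0.03,  0.04,  0.05,  0.06,
        0.07,  0.08,  0.09,  0.1 ,  0.11,  0.12,  0.13,  0.14]))
box ((521.9971923828125, -223.9969024658203), (200.0061798095703, 141.3391571044922), 15.545446395874023)
437 ((492.5065612792969, -231.34173583984375), 30.24980926513672) [ 0.49171119 -0.22933616  0.10160975]
[[ 523. -232.  103.]
 [ 520. -221.  102.]
 [ 518. -216.  103.]
 [ 519. -221.   98.]
 [ 518. -223.  102.]
 [ 516. -219.  100.]
 [ 516. -220.  103.]
 [ 516. -225.  101.]
 [ 516. -227.  102.]
 [ 513. -218.  103.]
 [ 514. -221.  102.]
 [ 514. -223.   99.]
 [ 514. -225.  103.]
 [ 512. -219.  100.]
 [ 511. -221.  101.]
 [ 511. -223.  102.]
 [ 511. -225.  101.]
 [ 509. -221.  101.]
 [ 509. -222.  103.]
 [ 504. -207.  102.]
 [ 505. -249.  101.]
 [ 502. -205.  100.]
 [ 502. -206.  104.]
 [ 502. -209.  102.]
 [ 502. -211.  102.]
 [ 502. -213.  103.]
 [ 502. -216.  103.]
 [ 503. -252.  100.]
 [ 500. -204.  103.]
 [ 500. -207.  102.]
 [ 500. -209
[... 487 characters left out ...]
 53.  52.  53.  53.  54.  52.  52.
  53.  53.  53.  52.  53.  53.  58.  92.  98.  73.  67.  57.  56.  84.
 104. 109. 110. 114.  98.  97.  66.  63.  76. 102. 105. 111.  85.  54.
  79.  63.  52.  53.  53.  52.  52.  52.  52.  53.]
120 ((493.1776123046875, -231.70098876953125), 13.440560340881348) [ 0.49270657 -0.23081098  0.13140676]
[[ 499. -238.  131.]
 [ 499. -239.  135.]
 [ 500. -242.  130.]
 [ 497. -233.  133.]
 [ 497. -235.  135.]
 [ 497. -237.  133.]
 [ 497. -239.  133.]
 [ 497. -241.  133.]
 [ 495. -233.  132.]
 [ 495. -236.  130.]
 [ 495. -237.  133.]
 [ 495. -240.  131.]
 [ 493. -232.  134.]
 [ 493. -235.  134.]] [ 54.  73. 117.  58.  73. 112. 113. 113. 106. 113. 110.  73.  71.  66.]
```

Emit:
play_rows:
  targets:
    - {"xyz": [4,-4,3],"turn": [0,0,0],"hand": 8.5}
    - {"xyz": [6,-8,4],"turn": [0,0,0],"hand": 8.5}
    - {"xyz": [9,-12,5],"turn": [0,0,0],"hand": 8.5}
    - {"xyz": [11,-16,5],"turn": [0,0,0],"hand": 8.5}
    - {"xyz": [13,-20,5],"turn": [0,0,0],"hand": 8.5}
    - {"xyz": [16,-24,5],"turn": [0,0,0],"hand": 8.5}
    - {"xyz": [18,-28,5],"turn": [0,0,0],"hand": 8.5}
    - {"xyz": [20,-32,5],"turn": [0,0,0],"hand": 8.5}
    - {"xyz": [22,-36,5],"turn": [0,0,0],"hand": 8.5}
    - {"xyz": [24,-40,5],"turn": [0,0,0],"hand": 8.5}
    - {"xyz": [25,-44,5],"turn": [0,0,0],"hand": 8.5}
    - {"xyz": [26,-48,5],"turn": [0,0,0],"hand": 8.5}
    - {"xyz": [26,-52,5],"turn": [0,0,0],"hand": 8.5}
    - {"xyz": [26,-56,5],"turn": [0,0,0],"hand": 8.5}
    - {"xyz": [25,-60,5],"turn": [0,0,0],"hand": 8.5}
    - {"xyz": [25,-64,5],"turn": [0,0,0],"hand": 8.5}
    - {"xyz": [24,-68,5],"turn": [0,0,0],"hand": 8.5}
    - {"xyz": [23,-72,4],"turn": [0,0,0],"hand": 8.5}
    - {"xyz": [23,-76,3],"turn": [0,0,0],"hand": 8.5}
    - {"xyz": [22.1,-79.5,1],"turn": [0,0,0],"hand": 8.5}

```text
t: 1.77
tcp_pos: [0.4997, -0.192, 0.2568]
eef_rot: [[0.435, 0.002, -0.9], [0.9, -0.0, 0.435], [0.001, -1.0, -0.002]]
force: [1.4, 0.0, 0.1]
finger_gap: 0.996
```

Emit:
play_rows:
  targets:
    - {"xyz": [0,0,0],"turn": [0,0,0],"hand": 8.5}
    - {"xyz": [0,0,0],"turn": [0,0,0],"hand": 8.5}
    - {"xyz": [0,0,0],"turn": [0,0,0],"hand": 8.5}
    - {"xyz": [0,0,0],"turn": [0,0,0],"hand": 8.5}

```text
t: 2.1
tcp_pos: [0.5003, -0.1881, 0.2559]
eef_rot: [[0.433, -0.0, -0.902], [0.902, 0.001, 0.433], [0.0, -1.0, 0.0]]
force: [0.8, 0.3, 1.3]
finger_gap: 0.995
```

Emit:
play_rows:
  targets:
    - {"xyz": [-0.7,-4.3,-2],"turn": [0,0,0],"hand": 8.5}
    - {"xyz": [-0.7,-4.3,-4],"turn": [0,0,0],"hand": 8.5}
    - {"xyz": [-0.7,-4.3,-6],"turn": [0,0,0],"hand": 8.5}
    - {"xyz": [-0.7,-4.3,-8],"turn": [0,0,0],"hand": 8.5}
    - {"xyz": [-0.7,-4.3,-10],"turn": [0,0,0],"hand": 8.5}
    - {"xyz": [-0.7,-4.3,-12],"turn": [0,0,0],"hand": 8.5}
    - {"xyz": [-0.7,-4.3,-13.5],"turn": [0,0,0],"hand": 8.5}
    - {"xyz": [-0.7,-4.3,-13.5],"turn": [0,0,0],"hand": 8.5}
    - {"xyz": [-0.7,-4.3,-13.5],"turn": [0,0,0],"hand": 8.5}
    - {"xyz": [-0.7,-4.3,-13.5],"turn": [0,0,0],"hand": 8.5}

```text
t: 2.93
tcp_pos: [0.4938, -0.2321, 0.1222]
eef_rot: [[0.433, 0.001, -0.901], [0.901, -0.0, 0.433], [0.0, -1.0, -0.001]]
force: [-0.8, -0.3, 0.3]
finger_gap: 0.994
```

Emit:
play_rows:
  force: 25
  targets:
    - {"xyz": [-0.05,0.05,-1.5],"turn": [0,0,0],"hand": 8.5}
    - {"xyz": [-0.05,0.05,-3],"turn": [0,0,0],"hand": 8.5}
    - {"xyz": [-0.05,0.05,-4],"turn": [0,0,0],"hand": 8.5}
    - {"xyz": [-0.05,0.05,-4.9],"turn": [0,0,0],"hand": 8.5}
    - {"xyz": [-0.05,0.05,-4.9],"turn": [0,0,0],"hand": 8.5}
    - {"xyz": [-0.05,0.05,-4.9],"turn": [0,0,0],"hand": 7}
    - {"xyz": [-0.05,0.05,-4.9],"turn": [0,0,0],"hand": 6.5}
    - {"xyz": [-0.05,0.05,-4.9],"turn": [0,0,0],"hand": 5.5}
    - {"xyz": [-0.05,0.05,-4.9],"turn": [0,0,0],"hand": 5.5}
    - {"xyz": [-0.05,0.05,-4.9],"turn": [0,0,0],"hand": 5.5}
    - {"xyz": [-0.05,0.05,-4.9],"turn": [0,0,0],"hand": 5.5}
    - {"xyz": [-0.05,0.05,-4.9],"turn": [0,0,0],"hand": 5.5}

```text
t: 3.93
tcp_pos: [0.4941, -0.2307, 0.0736]
eef_rot: [[0.433, 0.003, -0.901], [0.901, 0.001, 0.433], [0.003, -1.0, -0.002]]
force: [1.3, 5.2, 6.5]
finger_gap: 0.684
```

```bash
cat >>h.py <<'E'
def marks(p,n,c=(.493,-.2318)):
    yaw=15.55
    for nm,z,r0,r1 in(('coarse',.102,15,29),('fine',.132,2,12)):
        t=topdown(p,n,c,z).mean(-1);k=len(t);v,u=np.mgrid[:k,:k];dx=-(v-k/2)/4;dy=-(u-k/2)/4;r=np.hypot(dx,dy)
        s=(r>r0)&(r<r1)
        w=np.where(s,np.clip(t-np.median(t[s])-25,0,None),0)
        a=np.degrees(np.arctan2((w*dy).sum(),(w*dx).sum()));print(n,nm,'angle',round(a-yaw,1),'weight',w.sum().round(),'centroid',((w*dx).sum()/w.sum()).round(1),((w*dy).sum()/w.sum()).round(1))
E
python3 - <<'E'
from h import *
for n in('top','scene'): marks(cv2.imread(f'pics/{n}0.png'),n)
p=cv2.imread('pics/top0.png');t=topdown(p,'top',(.493,-.2318),.07,.07).mean(-1)
k=len(t);v,u=np.mgrid[:k,:k];dx=-(v-k/2)/4;dy=-(u-k/2)/4;r=np.hypot(dx,dy);a=np.degrees(np.arctan2(dy,dx))
w=np.where((r>40)&(r<58)&(abs(a-15.5)<13),np.clip(np.median(t[(r>40)&(r<58)])-12-t,0,None),0)
print('index',np.degrees(np.arctan2((w*dy).sum(),(w*dx).sum())),w.sum())
E
```

```text
top coarse angle 37.2 weight 43714.0 centroid 7.0 9.3
top fine angle -76.0 weight 19767.0 centroid 3.5 -6.2
scene coarse angle 125.2 weight 129679.0 centroid -8.5 7.0
scene fine angle -72.5 weight 39279.0 centroid 2.2 -3.4
index 14.663458359219439 1798.6666666666636
```

Emit:
play_rows:
  targets:
    - {"xyz": [-0.05,-0.05,0],"turn": [0,0,-0.1],"hand": 5.5}
    - {"xyz": [-0.05,-0.05,0],"turn": [0,0,-0.2],"hand": 5.5}
    - {"xyz": [-0.05,-0.05,0],"turn": [0,0,-0.3],"hand": 5.5}
    - {"xyz": [-0.05,-0.05,0],"turn": [0,0,-0.4],"hand": 5.5}
    - {"xyz": [-0.05,-0.05,0],"turn": [0,0,-0.5],"hand": 5.5}
    - {"xyz": [-0.05,-0.05,0],"turn": [0,0,-0.6],"hand": 5.5}
    - {"xyz": [-0.05,-0.05,0],"turn": [0,0,-0.7],"hand": 5.5}
    - {"xyz": [-0.05,-0.05,0],"turn": [0,0,-0.8],"hand": 5.5}
    - {"xyz": [-0.05,-0.05,0],"turn": [0,0,-0.9],"hand": 5.5}
    - {"xyz": [-0.05,-0.05,0],"turn": [0,0,-0.96],"hand": 5.5}
    - {"xyz": [-0.05,-0.05,0],"turn": [0,0,-0.98],"hand": 5.5}
    - {"xyz": [-0.05,-0.05,0],"turn": [0,0,-0.98],"hand": 5.5}
    - {"xyz": [-0.05,-0.05,0],"turn": [0,0,-0.98],"hand": 5.5}
    - {"xyz": [-0.05,-0.05,0],"turn": [0,0,-0.98],"hand": 5.5}

```text
t: 5.1
tcp_pos: [0.4935, -0.2311, 0.0735]
eef_rot: [[0.99, 0.003, -0.142], [0.142, 0.002, 0.99], [0.003, -1.0, 0.001]]
force: [0.6, 6.2, 7.8]
finger_gap: 0.684
```

Emit:
play_rows:
  targets:
    - {"xyz": [0,0,0],"turn": [0,0,0],"hand": 7}
    - {"xyz": [0,0,0],"turn": [0,0,0],"hand": 8.5}
    - {"xyz": [0,0,0],"turn": [0,0,0],"hand": 8.5}
    - {"xyz": [0,0,0],"turn": [0,0,0],"hand": 8.5}
    - {"xyz": [0,0,3],"turn": [0,0,0],"hand": 8.5}
    - {"xyz": [0,0,6],"turn": [0,0,0],"hand": 8.5}
    - {"xyz": [0,0,9.5],"turn": [0,0,0],"hand": 8.5}
    - {"xyz": [0,-4,11],"turn": [0,0,0],"hand": 8.5}
    - {"xyz": [0,-8,11],"turn": [0,0,0],"hand": 8.5}
    - {"xyz": [0,-12,11],"turn": [0,0,0],"hand": 8.5}
    - {"xyz": [0,-16,11],"turn": [0,0,0],"hand": 8.5}
    - {"xyz": [0,-16,11],"turn": [0,0,0],"hand": 8.5}
    - {"xyz": [0,-16,11],"turn": [0,0,0],"hand": 8.5}

```text
t: 6.18
tcp_pos: [0.4893, -0.3964, 0.1815]
eef_rot: [[0.991, -0.002, -0.134], [0.134, -0.002, 0.991], [-0.002, -1.0, -0.001]]
force: [1.3, 0.5, 0.1]
finger_gap: 0.996
```

```bash
python3 - <<'E'
from h import *
P={n:optics.grab_frame(n)[0][...,::-1].copy() for n in('top','scene')}
im=[]
for n in P:
    cv2.imwrite(f'pics/{n}1.png',P[n]);marks(P[n],n)
    im.append(cv2.resize(topdown(P[n],n,(.493,-.2318),.102,.065),(400,400)))
o=np.hstack(im);cv2.imwrite('pics/r1.png',np.clip(255*(o/255.)**.6,0,255).astype('uint8'))
E
```

```text
top coarse angle -16.3 weight 11163.0 centroid 17.8 -0.2
top fine angle -76.0 weight 4790.0 centroid 3.6 -6.3
scene coarse angle 56.1 weight 38506.0 centroid 1.5 4.6
scene fine angle -79.9 weight 10185.0 centroid 1.9 -4.0
```

View pics/r1.png

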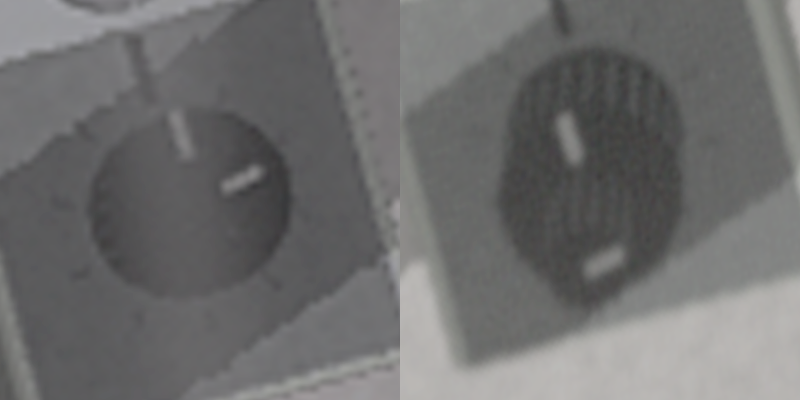

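The rectified views show the coarse line now close to the index: mark (174,112)–(188,158), index (128,35)–(150,102). The fine line is unmoved at (243,180). I'll put a number on the residual.

```bash
cat >>h.py <<'E'
def seg(p,n,z,lo,hi,a0,da,sign,thr,c=(.493,-.2318)):
    t=topdown(p,n,c,z,.07).mean(-1)*sign;k=len(t);v,u=np.mgrid[:k,:k];dx=-(v-k/2)/4;dy=-(u-k/2)/4;r=np.hypot(dx,dy);a=np.degrees(np.arctan2(dy,dx))
    s=(r>lo)&(r<hi)&(abs(a-a0)<da);w=np.where(s,np.clip(t-np.median(t[s])-thr,0,None),0);W=w.sum()
    m=np.array([(w*dx).sum(),(w*dy).sum()])/W
    C=np.cov(np.stack([dx[s],dy[s]]),aweights=w[s]);e=np.linalg.eigh(C)[1][:,1];e*=np.sign(e[0])
    return 'pos %.1f dir %.1f c %.1f %.1f'%(np.degrees(np.arctan2(m[1],m[0])),np.degrees(np.arctan2(e[1],e[0])),*m)
def edge(n,d):
    P=cloud(d,n);m=(abs(P[...,2]-.07)<.008)&(np.hypot(P[...,0]-.522,P[...,1]+.224)<.13)
    return cv2.minAreaRect(P[m][:,:2].astype('float32')*1000)
E
python3 - <<'E'
from h import *
for n in('top','scene'):
  for i in '01':
    p=cv2.imread(f'pics/{n}{i}.png');print(n,i,'index',seg(p,n,.07,34,62,15,14,-1,12), '' if i=='0' else 'coarse '+seg(p,n,.102,13,29,15,25,1,15))
print(edge('top',np.load('top0.npy')),edge('scene',np.load('scene0.npy')))
E
```

```text
top 0 index pos 14.9 dir 13.3 c 47.9 12.8 
top 1 index pos 14.7 dir 14.6 c 48.0 12.6 coarse pos 16.2 dir 17.7 c 21.7 6.3
scene 0 index pos 19.8 dir 15.0 c 43.5 15.7 
scene 1 index pos 19.9 dir 15.3 c 41.9 15.2 coarse pos 26.5 dir 16.6 c 19.7 9.8
((521.9454956054688, -223.8110809326172), (200.0061798095703, 140.95335388183594), 15.545446395874023) ((522.6467895507812, -220.0808868408203), (200.68963623046875, 139.99444580078125), 15.498448371887207)
```

Emit:
play_rows:
  force: 20
  targets:
    - {"xyz": [0,4,0],"turn": [0,0,0],"hand": 5}
    - {"xyz": [0,8,0],"turn": [0,0,0],"hand": 5}
    - {"xyz": [0,12,0],"turn": [0,0,0],"hand": 5}
    - {"xyz": [0,15.95,0],"turn": [0,0,0],"hand": 5}
    - {"xyz": [0,15.95,0],"turn": [0,0,0],"hand": 5}
    - {"xyz": [0,15.95,0],"turn": [0,0,0],"hand": 5}
    - {"xyz": [0,15.95,0],"turn": [0,0,0],"hand": 5}
    - {"xyz": [0,15.95,-2],"turn": [0,0,0],"hand": 5}
    - {"xyz": [0,15.95,-3],"turn": [0,0,0],"hand": 5}
    - {"xyz": [0,15.95,-3],"turn": [0,0,0],"hand": 5}

```text
t: 7.12
tcp_pos: [0.4901, -0.2332, 0.1498]
eef_rot: [[0.99, -0.004, -0.139], [0.139, 0.001, 0.99], [-0.004, -1.0, 0.001]]
force: [-0.2, 0.1, 0.4]
finger_gap: 0.583
```

Emit:
play_rows:
  force: 20
  targets:
    - {"xyz": [0.3,0.1,-1],"turn": [0,0,0],"hand": 5}
    - {"xyz": [0.3,0.1,-2],"turn": [0,0,0],"hand": 5}
    - {"xyz": [0.3,0.1,-3],"turn": [0,0,0],"hand": 5}
    - {"xyz": [0.3,0.1,-4],"turn": [0,0,0],"hand": 5}
    - {"xyz": [0.3,0.1,-4],"turn": [0,0,0],"hand": 5}
    - {"xyz": [0.3,0.1,-4],"turn": [0,0,0],"hand": 4}
    - {"xyz": [0.3,0.1,-4],"turn": [0,0,0],"hand": 3.2}
    - {"xyz": [0.3,0.1,-4],"turn": [0,0,0],"hand": 2.2}
    - {"xyz": [0.3,0.1,-4],"turn": [0,0,0],"hand": 2.2}
    - {"xyz": [0.3,0.1,-4],"turn": [0,0,0],"hand": 2.2}
    - {"xyz": [0.3,0.1,-4],"turn": [0,0,0],"hand": 2.2}
    - {"xyz": [0.3,0.1,-4],"turn": [0,0,0],"hand": 2.2}

```text
t: 8.12
tcp_pos: [0.4937, -0.2326, 0.1126]
eef_rot: [[0.99, -0.001, -0.14], [0.14, 0.0, 0.99], [-0.001, -1.0, 0.001]]
force: [-6.6, -0.0, 5.1]
finger_gap: 0.293
```

Emit:
play_rows:
  targets:
    - {"xyz": [-0.05,0.05,0.1],"turn": [0,0,0.1],"hand": 2.2}
    - {"xyz": [-0.05,0.05,0.1],"turn": [0,0,0.2],"hand": 2.2}
    - {"xyz": [-0.05,0.05,0.1],"turn": [0,0,0.3],"hand": 2.2}
    - {"xyz": [-0.05,0.05,0.1],"turn": [0,0,0.4],"hand": 2.2}
    - {"xyz": [-0.05,0.05,0.1],"turn": [0,0,0.5],"hand": 2.2}
    - {"xyz": [-0.05,0.05,0.1],"turn": [0,0,0.6],"hand": 2.2}
    - {"xyz": [-0.05,0.05,0.1],"turn": [0,0,0.7],"hand": 2.2}
    - {"xyz": [-0.05,0.05,0.1],"turn": [0,0,0.8],"hand": 2.2}
    - {"xyz": [-0.05,0.05,0.1],"turn": [0,0,0.9],"hand": 2.2}
    - {"xyz": [-0.05,0.05,0.1],"turn": [0,0,1.0],"hand": 2.2}
    - {"xyz": [-0.05,0.05,0.1],"turn": [0,0,1.1],"hand": 2.2}
    - {"xyz": [-0.05,0.05,0.1],"turn": [0,0,1.2],"hand": 2.2}
    - {"xyz": [-0.05,0.05,0.1],"turn": [0,0,1.28],"hand": 2.2}
    - {"xyz": [-0.05,0.05,0.1],"turn": [0,0,1.32],"hand": 2.2}
    - {"xyz": [-0.05,0.05,0.1],"turn": [0,0,1.32],"hand": 2.2}
    - {"xyz": [-0.05,0.05,0.1],"turn": [0,0,1.32],"hand": 2.2}
    - {"xyz": [-0.05,0.05,0.1],"turn": [0,0,1.32],"hand": 2.2}

```text
t: 9.53
tcp_pos: [0.4955, -0.2305, 0.1128]
eef_rot: [[0.108, 0.002, -0.994], [0.994, 0.0, 0.108], [0.001, -1.0, -0.002]]
force: [6.1, 0.6, -10.0]
finger_gap: 0.296
```

Emit:
play_rows:
  targets:
    - {"xyz": [0,0,0],"turn": [0,0,0],"hand": 3.5}
    - {"xyz": [0,0,0],"turn": [0,0,0],"hand": 5}
    - {"xyz": [0,0,0],"turn": [0,0,0],"hand": 5}
    - {"xyz": [0,0,0],"turn": [0,0,0],"hand": 5}
    - {"xyz": [0,0,2],"turn": [0,0,0],"hand": 5}
    - {"xyz": [0,0,5],"turn": [0,0,0],"hand": 5}
    - {"xyz": [0,0,8],"turn": [0,0,0],"hand": 5}
    - {"xyz": [0,-4,8],"turn": [0,0,0],"hand": 5}
    - {"xyz": [0,-8,8],"turn": [0,0,0],"hand": 5}
    - {"xyz": [0,-12,8],"turn": [0,0,0],"hand": 5}
    - {"xyz": [0,-16,8],"turn": [0,0,0],"hand": 5}
    - {"xyz": [0,-16,8],"turn": [0,0,0],"hand": 5}
    - {"xyz": [0,-16,8],"turn": [0,0,0],"hand": 5}
    - {"xyz": [0,-16,8],"turn": [0,0,0],"hand": 5}

```text
t: 10.7
tcp_pos: [0.4942, -0.3916, 0.1928]
eef_rot: [[0.11, -0.0, -0.994], [0.994, 0.0, 0.11], [0.0, -1.0, 0.0]]
force: [0.0, 1.2, -0.8]
finger_gap: 0.586
```

```bash
python3 - <<'E'
from h import *
im=[]
for n in('top','scene'):
    p=optics.grab_frame(n)[0][...,::-1].copy();cv2.imwrite(f'pics/{n}2.png',p)
    print(n,'index',seg(p,n,.07,34,62,15,14,-1,12),'coarse',seg(p,n,.102,14,29,15,25,1,15),'fine',seg(p,n,.132,1,12.5,15,50,1,15))
    im.append(cv2.resize(topdown(p,n,(.493,-.2318),.132,.065),(400,400)))
o=np.hstack(im);cv2.imwrite('pics/r2.png',np.clip(255*(o/255.)**.6,0,255).astype('uint8'))
E
```

```text
top index pos 15.0 dir 12.1 c 46.8 12.6 coarse pos 16.2 dir 18.2 c 21.7 6.3 fine pos 9.6 dir 15.0 c 6.8 1.1
scene index pos 17.7 dir 27.8 c 41.6 13.2 coarse pos 26.6 dir 16.7 c 19.7 9.8 fine pos 38.0 dir 18.1 c 6.1 4.8
```

View pics/r2.png

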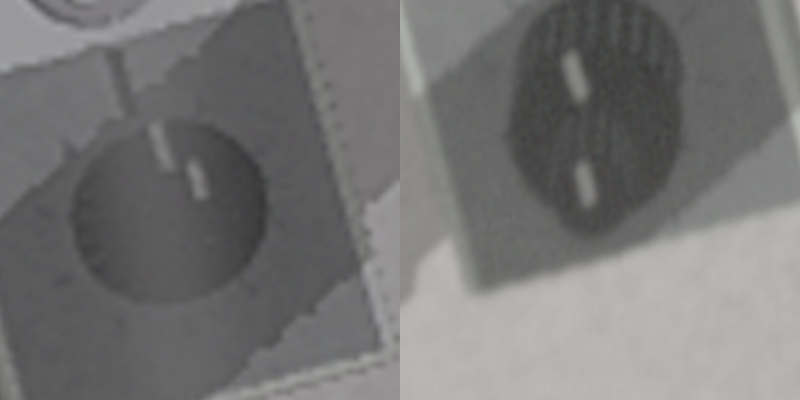

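The rectified views show both lines close to parallel with the index: fine at (190,160)–(205,198), coarse at (150,122)–(170,170). I'll cross-check by solving for the apparent knob centres from the before/after marks and the known arm rotations.

```bash
python3 - <<'E'
from h import *
def two(n,z,lo,hi,A,B,a,b,da,rot):
    q=[]
    for i,g in((A,a),(B,b)):
        s=seg(cv2.imread(f'pics/{n}{i}.png'),n,z,lo,hi,g,da,1,20);q.append(np.array(s.split()[-2:],float));print(n,z,s)
    t=np.radians(rot);R=np.array([[np.cos(t),-np.sin(t)],[np.sin(t),np.cos(t)]])
    c=np.linalg.solve(np.eye(2)-R,q[1]-R@q[0]);d=q[1]-c;print('  centre',c.round(2),'final',np.degrees(np.arctan2(d[1],d[0])).round(1),'radius',np.hypot(*d).round(1))
two('top',.102,15,29,0,2,72,16,22,-56.17)
two('scene',.102,12,31,0,2,78,22,25,-56.17)
two('top',.132,2,13,1,2,-61,12,40,75.75)
two('scene',.132,1,15,1,2,-40,30,50,75.75)
E
```

```text
top 0.102 pos 72.7 dir 74.3 c 6.5 21.0
top 0.102 pos 16.3 dir 18.0 c 22.1 6.4
  centre [ 0.62 -0.92] final 18.8 radius 22.7
scene 0.102 pos 78.4 dir 73.8 c 5.0 24.3
scene 0.102 pos 26.4 dir 16.6 c 20.0 9.9
  centre [-0.99  3.04] final 18.1 radius 22.1
top 0.132 pos -60.3 dir -63.2 c 3.7 -6.5
top 0.132 pos 9.8 dir 14.9 c 7.0 1.2
  centre [ 0.4  -0.53] final 14.7 radius 6.8
scene 0.132 pos -52.1 dir -63.6 c 3.1 -4.0
scene 0.132 pos 40.1 dir 14.7 c 5.7 4.8
  centre [-1.26  2.07] final 21.4 radius 7.5
```

Both estimates put fine within about 0.5° of the index and coarse about 2.3° past it. There is plenty of time, so I'll trim the coarse knob slightly and then re-seat the fine one, keeping the order.

Emit:
play_rows:
  force: 25
  targets:
    - {"xyz": [0,4,0],"turn": [0,0,0],"hand": 8.5}
    - {"xyz": [0,8,0],"turn": [0,0,0],"hand": 8.5}
    - {"xyz": [0,12,0],"turn": [0,0,0],"hand": 8.5}
    - {"xyz": [0,16,0],"turn": [0,0,0],"hand": 8.5}
    - {"xyz": [0,16,0],"turn": [0,0,0],"hand": 8.5}
    - {"xyz": [0,16,0],"turn": [0,0,0],"hand": 8.5}
    - {"xyz": [0,16,0],"turn": [0,0,0],"hand": 8.5}
    - {"xyz": [0,16,-2],"turn": [0,0,0],"hand": 8.5}
    - {"xyz": [0,16,-4],"turn": [0,0,0],"hand": 8.5}
    - {"xyz": [0,16,-6],"turn": [0,0,0],"hand": 8.5}
    - {"xyz": [0,16,-7],"turn": [0,0,0],"hand": 8.5}
    - {"xyz": [0,16,-7],"turn": [0,0,0],"hand": 8.5}
    - {"xyz": [0,16,-7],"turn": [0,0,0],"hand": 8.5}

```text
t: 11.88
tcp_pos: [0.494, -0.2324, 0.1232]
eef_rot: [[0.111, -0.001, -0.994], [0.994, -0.0, 0.111], [-0.0, -1.0, 0.001]]
force: [0.5, -0.1, 1.3]
finger_gap: 0.995
```

Emit:
play_rows:
  force: 25
  targets:
    - {"xyz": [0,0.1,-1.5],"turn": [0,0,0],"hand": 8.5}
    - {"xyz": [0,0.1,-3],"turn": [0,0,0],"hand": 8.5}
    - {"xyz": [0,0.1,-4],"turn": [0,0,0],"hand": 8.5}
    - {"xyz": [0,0.1,-5],"turn": [0,0,0],"hand": 8.5}
    - {"xyz": [0,0.1,-5],"turn": [0,0,0],"hand": 8.5}
    - {"xyz": [0,0.1,-5],"turn": [0,0,0],"hand": 7}
    - {"xyz": [0,0.1,-5],"turn": [0,0,0],"hand": 6.5}
    - {"xyz": [0,0.1,-5],"turn": [0,0,0],"hand": 5.5}
    - {"xyz": [0,0.1,-5],"turn": [0,0,0],"hand": 5.5}
    - {"xyz": [0,0.1,-5],"turn": [0,0,0],"hand": 5.5}
    - {"xyz": [0,0.1,-5],"turn": [0,0,0],"hand": 5.5}

```text
t: 12.8
tcp_pos: [0.4949, -0.2305, 0.0741]
eef_rot: [[0.109, 0.002, -0.994], [0.994, 0.0, 0.109], [0.0, -1.0, -0.002]]
force: [-1.5, 1.7, 6.7]
finger_gap: 0.688
```

Emit:
play_rows:
  targets:
    - {"xyz": [0,0,0],"turn": [0,0,-0.02],"hand": 5.5}
    - {"xyz": [0,0,0],"turn": [0,0,-0.04],"hand": 5.5}
    - {"xyz": [0,0,0],"turn": [0,0,-0.04],"hand": 5.5}
    - {"xyz": [0,0,0],"turn": [0,0,-0.04],"hand": 5.5}
    - {"xyz": [0,0,0],"turn": [0,0,-0.04],"hand": 5.5}

```text
t: 13.22
tcp_pos: [0.4949, -0.2305, 0.0741]
eef_rot: [[0.149, 0.002, -0.989], [0.989, 0.0, 0.149], [0.0, -1.0, -0.002]]
force: [-2.4, 1.9, 6.7]
finger_gap: 0.686
```

Emit:
play_rows:
  targets:
    - {"xyz": [0,0,0],"turn": [0,0,0],"hand": 7}
    - {"xyz": [0,0,0],"turn": [0,0,0],"hand": 8.5}
    - {"xyz": [0,0,0],"turn": [0,0,0],"hand": 8.5}
    - {"xyz": [0,0,0],"turn": [0,0,0],"hand": 8.5}
    - {"xyz": [0,0,3],"turn": [0,0,0],"hand": 8.5}
    - {"xyz": [0,0,6],"turn": [0,0,0],"hand": 8.5}
    - {"xyz": [0,0,9.5],"turn": [0,0,0],"hand": 8.5}
    - {"xyz": [0,-4,11],"turn": [0,0,0],"hand": 8.5}
    - {"xyz": [0,-8,11],"turn": [0,0,0],"hand": 8.5}
    - {"xyz": [0,-12,11],"turn": [0,0,0],"hand": 8.5}
    - {"xyz": [0,-16,11],"turn": [0,0,0],"hand": 8.5}
    - {"xyz": [0,-16,11],"turn": [0,0,0],"hand": 8.5}
    - {"xyz": [0,-16,11],"turn": [0,0,0],"hand": 8.5}
    - {"xyz": [0,-16,11],"turn": [0,0,0],"hand": 8.5}

```text
t: 14.38
tcp_pos: [0.4942, -0.3904, 0.1825]
eef_rot: [[0.15, -0.001, -0.989], [0.989, 0.001, 0.15], [0.0, -1.0, 0.001]]
force: [0.7, 0.4, 0.4]
finger_gap: 0.998
```

```bash
python3 - <<'E'
from h import *
for n in('top','scene'):
    p=optics.grab_frame(n)[0][...,::-1].copy();cv2.imwrite(f'pics/{n}3.png',p)
    print(n,'coarse',seg(p,n,.102,14,29,15,25,1,15),'fine',seg(p,n,.132,1,12.5,15,50,1,15))
E
```

```text
top coarse pos 13.8 dir 15.2 c 21.7 5.4 fine pos 9.6 dir 15.3 c 6.8 1.2
scene coarse pos 24.4 dir 14.1 c 19.9 9.0 fine pos 38.1 dir 16.5 c 6.1 4.8
```

Coarse now reads 15.2° and fine 15.3°, against an index of about 15.4°. As the last action I'll re-seat the fine knob, so the order stays coarse then fine.

Emit:
play_rows:
  force: 20
  targets:
    - {"xyz": [0,4,0],"turn": [0,0,0],"hand": 5}
    - {"xyz": [0,8,0],"turn": [0,0,0],"hand": 5}
    - {"xyz": [0,12,0],"turn": [0,0,0],"hand": 5}
    - {"xyz": [-0.05,15.9,0],"turn": [0,0,0],"hand": 5}
    - {"xyz": [-0.05,15.9,0],"turn": [0,0,0],"hand": 5}
    - {"xyz": [-0.05,15.9,0],"turn": [0,0,0],"hand": 5}
    - {"xyz": [-0.05,15.9,-2],"turn": [0,0,0],"hand": 5}
    - {"xyz": [-0.05,15.9,-4],"turn": [0,0,0],"hand": 5}
    - {"xyz": [-0.05,15.9,-6],"turn": [0,0,0],"hand": 5}
    - {"xyz": [-0.05,15.9,-7.1],"turn": [0,0,0],"hand": 5}
    - {"xyz": [-0.05,15.9,-7.1],"turn": [0,0,0],"hand": 5}
    - {"xyz": [-0.05,15.9,-7.1],"turn": [0,0,0],"hand": 5}
    - {"xyz": [-0.05,15.9,-7.1],"turn": [0,0,0],"hand": 3.5}
    - {"xyz": [-0.05,15.9,-7.1],"turn": [0,0,0],"hand": 2.2}
    - {"xyz": [-0.05,15.9,-7.1],"turn": [0,0,0],"hand": 2.2}
    - {"xyz": [-0.05,15.9,-7.1],"turn": [0,0,0],"hand": 2.2}
    - {"xyz": [-0.05,15.9,-7.1],"turn": [0,0,0],"hand": 2.2}
    - {"xyz": [-0.05,15.9,-7.1],"turn": [0,0,0],"hand": 2.2}

```text
t: 15.98
tcp_pos: [0.4949, -0.2306, 0.1137]
eef_rot: [[0.148, 0.002, -0.989], [0.989, 0.001, 0.148], [0.002, -1.0, -0.002]]
force: [-3.2, 5.0, 5.8]
finger_gap: 0.294
```

Emit:
play_rows:
  targets:
    - {"xyz": [0,0,0],"turn": [0,0,-0.08],"hand": 2.2}
    - {"xyz": [0,0,0],"turn": [0,0,-0.15],"hand": 2.2}
    - {"xyz": [0,0,0],"turn": [0,0,-0.15],"hand": 2.2}
    - {"xyz": [0,0,0],"turn": [0,0,-0.08],"hand": 2.2}
    - {"xyz": [0,0,0],"turn": [0,0,0],"hand": 2.2}
    - {"xyz": [0,0,0],"turn": [0,0,0.01],"hand": 2.2}
    - {"xyz": [0,0,0],"turn": [0,0,0.01],"hand": 2.2}
    - {"xyz": [0,0,0],"turn": [0,0,0.01],"hand": 2.2}
    - {"xyz": [0,0,0],"turn": [0,0,0.01],"hand": 2.2}

```text
t: 16.73
tcp_pos: [0.4949, -0.2306, 0.1137]
eef_rot: [[0.138, 0.002, -0.99], [0.99, 0.001, 0.138], [0.002, -1.0, -0.002]]
force: [-2.8, 5.1, 7.0]
finger_gap: 0.294
```

Emit:
play_rows:
  targets:
    - {"xyz": [0,0,0],"turn": [0,0,0],"hand": 3.5}
    - {"xyz": [0,0,0],"turn": [0,0,0],"hand": 5}
    - {"xyz": [0,0,0],"turn": [0,0,0],"hand": 5}
    - {"xyz": [0,0,0],"turn": [0,0,0],"hand": 5}
    - {"xyz": [0,0,2],"turn": [0,0,0],"hand": 5}
    - {"xyz": [0,0,5],"turn": [0,0,0],"hand": 5}
    - {"xyz": [0,0,8],"turn": [0,0,0],"hand": 5}
    - {"xyz": [0,-4,8],"turn": [0,0,0],"hand": 5}
    - {"xyz": [0,-8,8],"turn": [0,0,0],"hand": 5}
    - {"xyz": [0,-12,8],"turn": [0,0,0],"hand": 5}
    - {"xyz": [0,-16,8],"turn": [0,0,0],"hand": 5}
    - {"xyz": [0,-16,8],"turn": [0,0,0],"hand": 5}
    - {"xyz": [0,-16,8],"turn": [0,0,0],"hand": 5}
    - {"xyz": [0,-16,8],"turn": [0,0,0],"hand": 5}

```text
t: 17.9
tcp_pos: [0.4937, -0.3915, 0.1915]
eef_rot: [[0.14, -0.001, -0.99], [0.99, 0.0, 0.14], [0.0, -1.0, 0.001]]
force: [0.9, 0.9, 0.3]
finger_gap: 0.584
```

```bash
python3 - <<'E'
from h import *
im=[]
for n in('top','scene'):
    p=optics.grab_frame(n)[0][...,::-1].copy();cv2.imwrite(f'pics/{n}4.png',p)
    print(n,'coarse',seg(p,n,.102,14,29,15,25,1,15),'fine',seg(p,n,.132,1,12.5,15,50,1,15))
    im.append(cv2.resize(topdown(p,n,(.493,-.2318),.132,.065),(400,400)))
o=np.hstack(im);cv2.imwrite('pics/r4.png',np.clip(255*(o/255.)**.6,0,255).astype('uint8'))
E
```

```text
top coarse pos 13.8 dir 15.2 c 21.7 5.3 fine pos 9.6 dir 15.1 c 6.9 1.2
scene coarse pos 24.4 dir 13.6 c 19.9 9.0 fine pos 38.5 dir 18.4 c 6.0 4.8
```

View pics/r4.png

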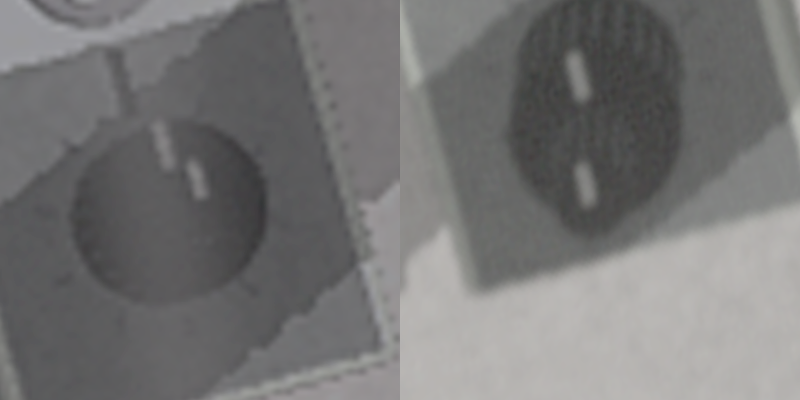

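Both white lines, coarse (155,122)–(172,168) and fine (190,160)–(205,198), are parallel to the index (110,50)–(130,110). The gripper is clear of everything, so I'm handing in.

```bash
python3 -c "
from cell import workorder;print(workorder.hand_in())"
```

```text
the job is handed in; nothing more can be done
None
```

The pump is zeroed and handed in at about 18 s: both knobs point along the index line, to within what the cameras can resolve. The gripper was open and clear of everything at hand-in, and the mixer was never touched.

- **Order:** I turned the coarse knob about 56° clockwise, then the fine knob about 76° anticlockwise. A check showed coarse about 2° past the mark, so I trimmed it by −0.04 rad. I then gripped the fine knob again and re-set it, so the fine knob was still set last.
- **Last checks, top camera:** by line direction, coarse reads 15.2° and fine 15.1°, against an index line and box yaw of about 15 to 15.5°. The coarse reading did not change while I re-set the fine knob.
- **Disagreements:** the scene camera gives 13.6° for coarse and 18.4° for fine. Angles taken from the lines' positions rather than their direction also differ: the top camera gives 13.8° and 9.6°. I put these down to a calibration offset of a few mm in the scene camera, and about half a mm in the top one. I expect the true error to be about 1 to 2° for each knob.

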